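# Hang the tool rack on the lathe's tool rail

### The arm

A 7-joint arm with a two-finger parallel gripper is mounted at the origin on the work surface. World frame = base frame: x ahead of the robot, y to its left, z up, the work surface at z = 0. Lengths are in mm, angles in rad, forces in N, time in s.
With the tool pointing down it reaches from about 425 to 1025 mm from the base axis. Payload 3.6 kg.
Tool frame: the origin (TCP) lies at the very end of the fingers, on their centre line; the grasp point (between the pads) lies 19 mm behind it; z points along the fingers, y is the line along which they close (so a half turn about z gives the same grasp; the last joint's range is limited). The gripper opens to 85 mm and grips with 20 to 120 N. Pads are 22 mm wide; open, the fingers measure 114 mm over their backs; the gripper's body (76 mm by 85 mm) begins 54 mm behind the grasp point. The pads swing forward as they close: fully open they stand 13 mm farther back than shut.
Start: joints at [-1.359, 0.591, 0.048, 1.609, -0.033, 0.943, -0.034], TCP at [217.57, 691.587, 231.302] pointing down, gripper open.
Joint ranges: [-2.69, 2.69], [-0.47, 2.24], [-1.27, 1.36], [0.19, 2.51], [-1.53, 4.68], [0.08, 2.07], [-3.09, 3.09]. Speed limits (rad/s): [2.57, 2.57, 3.14, 3.14, 3.14, 3.14, 3.14].

### API

Orientations are given as a rotation vector (axis times angle).
In Python, from rig import get_state, vision, job gives the robot as it stands.
- The arm moves only by the tool apply_moves, never from a script. Its arguments are lists of equal length, an entry for each row: "delta_pos": the shift along the tool's x, y, z in m, a list of three; "yaw": the turn about the tool's z in degrees; "claw": the finger opening in m, from 0 to 0.0854. In form: {"delta_pos": [[tx, ty, tz], ...], "yaw": [yaw, ...], "claw": [claw, ...]}. A call has 1 to 8 rows; each row shifts and turns the commanded pose from where the row before left it, along the tool's axes as they then stand; what a row does not reach is not made up. A row lasts 1/10 s, in which the tool goes at most 50 mm and 8.59 degrees, less where a joint would pass 70% of its speed; a pose out of reach is approached as far as the arm can. A call with a gripper value outside its range is refused whole. The fingers move at their own pace and stop on an object; "newtons" is the grip in N (left out, the last holds). Time passes only in rows, so rows that do not move let the fingers close. It gives the time, the measured TCP pose, the force, the opening and the grip force at its end, in the units of the state.
- get_state(): the state, without advancing time (a new reading comes with each control period).
- vision.get_image(name): name is "scene" or "top"; returns (picture, depth): 400x640x3 uint8, red, green, blue; 400x640 float32, mm along the optical axis (not along the pixel's ray), 0 where there is no reading.
- vision.get_calibration(name): a dict with "K" (3x3 intrinsics, pixels), "rvec" (rotation vector, rad) and "tvec" (3), from world to camera coordinates, as OpenCV has them. Camera axes: x right, y down, z forward; pixel columns grow to the right and rows downward; lengths in mm; the calibration is good to about 2 mm. A picture is of the moment at which its call begins. get_calibration takes no time and is no camera call.
- job.finish_job(): hands the job in; it is judged then, once.
The state is a dict: "time": time; "q": joint angles; "qvel": joint speeds; "tau": joint torques, N m; "position": TCP position; "ee_rot": TCP orientation; "contact_force": force on the tool from outside, world axes, zero at the start; "moment": the same for the moment, N m; "opening": opening from 0.0 (shut) to 1.0 (fully open); "grip_force": force on a finger pad.
Only numpy, scipy, OpenCV 4.12 (cv2) and the standard library are available. Lean on these libraries where they do the work, as an engineer would, in place of code of your own. Each camera call takes 0.05 s, during which the arm holds its last target. There are 200 camera calls.

### The job

The tool rack lies on its back on the bench. Tip it up so that it stands by itself on its foot and let go; then hang it by both hooks on the open end of the tool rail and let go, and slide it along the rail, under the keeper strip, until it rests against the stop collar, without shoving the collar along. Leave the other things on the bench where they are.

Things in the scene. Friction and masses are not known exactly. Their poses are not given: they have to be found in the camera images.
- rack_tab (a point): Centre of the hand tab on top of the loose L-shaped tool rack (aluminium, 0.44 to 0.65 kg). Tab: 44 mm wide, 40 mm high, 4 mm thick. The rack's axes, the same at all its points: z up its back plate, x out of its back (hook side), y along its width; z is vertical when it stands on its foot. The tab centre is 125 mm along z, and -2 mm along x, from the heel.
- rack_heel (a point): Midpoint of the rack's heel, the outer corner edge of the L. From here, in the rack's axes: foot block x -80 to 0, y -50 to 50, z 0 to 20 mm; back plate 4 mm thick, x -4 to 0, y -50 to 50, z 20 to 105 mm; tab above it, z 105 to 145 mm. Centre of mass about x -32, z 24 mm. At the start the rack lies on its back, on the heel and hook ends, its plate 16 degrees off the bench.
- rack_foot (a point): Centre of the foot block's drilled face (four holes, 100 x 80 mm), which is the floor of the L, 40 mm before the heel and 20 mm up. At the start the block stands nearly upright, its upper edge 82 mm high, this face towards the tab. Pushed away from the tab near its upper edge, the rack tips over its heel and, after some 25 degrees, falls onto its foot by itself; pushed close to the bench, it slides instead.
- rack_hooks (a point): Point midway between the rack's two hooks, under their crowns where the rail seats: 11 mm behind the back plate's rear face, 95 mm above the heel. Hooks at y -42 and +42 mm, 9 mm wide, open downwards; crown 4 mm thick, z 101 to 105 mm from the heel; lip's inner side 17 mm behind the plate down to z 93, then flared to 21 mm behind it at the lip end, z 82 mm.
- rail_open (a point): On the axis of the tool rail, mid-length of its open end. Rail: horizontal, fixed, 12 mm diameter, axis 200 mm above the bench, between posts (18 mm diameter, feet 60 mm) 120 mm to -y and 380 mm to +y of here. Axes: y along the rail towards the collar, x to its far side, z up. A rack hangs on the -x side, its axes parallel to these, rack_hooks on the rail axis, tab 30 mm above and 13 mm to -x.
- rest_bar (a point): Middle of the -x face of the flat rest bar, 24 mm high, that runs between the posts 60 mm below the rail axis; this face lies 8.5 mm to the -x side of the rail axis. A hung rack's back plate leans on it. Axes as rail_open.
- keeper_end (a point): Underside of the -y end of the keeper strip, a flat bar 14 mm wide and 5 mm thick fixed over the rail, underside 18 mm above the rail axis, from here (75 mm to +y of rail_open) to the +y post. Hooks cannot be put on or lifted off beneath it, but slide along under it. Axes as rail_open.
- collar_face (a point): Centre of the -y face of the stop collar on the rail, on the rail axis; axes as rail_open. The collar is a steel ring 30 mm in diameter, 14 mm long, with a thumbscrew; it holds by friction and shifts when pushed with more than about 14 N. With the rack touching it, the rack's tab is 50 mm to the -y side of this face.
- bushing: loose steel bushing, 48 mm diameter, 45 mm tall, standing; origin at the centre of its underside. Leave alone.
- chuck_key: loose T-shaped chuck key lying flat, 117 mm long, 112 mm handle, 14 mm thick; origin in its shaft. Leave alone.
- holder: loose lathe tool holder, block 65 x 26 x 36 mm with a tool bit; origin at the centre of the block's underside. Leave alone.
- spanner: loose spanner 180 mm long, lying behind the rail; origin in its shaft. Leave alone.
- oil_can: loose green oil can, 68 mm diameter, 110 mm tall plus thin spout, behind the rail; origin at the centre of its underside. Leave alone.
- drill_chuck: loose steel drill chuck standing with its arbor up, 46 mm diameter, 125 mm tall, behind the rail; origin at the centre of its underside. Leave alone.
There are look-alikes about, which are no part of the job. What is meant by the part that bears rack_tab is not brown, and is the larger of those in its own colour.

How it is judged:
By the outcome, as a careful person would: the job done as asked, in the order asked, and still so for the second after the job is handed in, with the robot touching nothing.
It also fails if it takes over 72 s, if anything falls off the work surface, if the arm or the gripper's body presses on something with over 40 N, if the wrist force passes 120 N, or if a joint passes its speed limit or range.

## Working session

There is one attempt and no reset: what is moved stays moved. The work goes in short steps, Python scripts to look and compute and a tool call to move; the robot and the scene stay as the last step left them, time stands still between calls to the robot, and variables do not carry over. Pictures are saved under pics/ and viewed, at most 10 in all, crops included, and the job is handed in when it is done.

Besides the shell and the picture viewer there is one more tool, called as a command line: name --pt "numbers of a row" for each row, then --argument value for the rest. apply_moves: Moves the arm, as the interface text tells. Its arguments: {"type":"object","properties":{"delta_pos":{"type":"array"},"yaw":{"type":"array"},"claw":{"type":"array"},"newtons":{"type":"number"}},"required":["delta_pos","yaw","claw"]}

```bash
mkdir -p pics
cat > h.py <<'E'
import numpy as np,cv2
from rig import get_state,vision,job
def cam(n):
    c=vision.get_calibration(n);K=np.array(c["K"],float);R=cv2.Rodrigues(np.array(c["rvec"],float))[0];t=np.array(c["tvec"],float).ravel();return K,R,t
def shot(n,f):
    p,d=vision.get_image(n);cv2.imwrite(f"pics/{f}.png",p[:,:,::-1]);np.save(f"pics/{f}_d.npy",d);return p,d
def xyz(n,d):
    K,R,t=cam(n);v,u=np.mgrid[0:d.shape[0],0:d.shape[1]]
    P=np.stack([(u-K[0,2])/K[0,0]*d,(v-K[1,2])/K[1,1]*d,d],-1);W=(P-t)@R;W[d<=0]=np.nan;return W
def proj(n,p):
    K,R,t=cam(n);c=np.asarray(p)@R.T+t;c=c@K.T;return c[...,:2]/c[...,2:]
def ray(n,u,v,z):
    K,R,t=cam(n);o=-R.T@t;dr=R.T@np.linalg.inv(K)@[u,v,1];return o+dr*(z-o[2])/dr[2]
E
python3 - <<'E'
from h import *
for n in("scene","top"):
    p,d=shot(n,n+"0");K,R,t=cam(n);print(n,(-R.T@t).round(),R[2].round(2),K[0,0])
print({k:np.round(v,3) for k,v in get_state().items()})
E
```

```text
scene [1184.  501. 1122.] [-0.52 -0.46 -0.72] 477.44211914106205
top [ 250. -137. 1501.] [ 0.18  0.   -0.98] 519.302007115485
{'time': np.float64(0.1), 'q': array([-1.359,  0.592,  0.048,  1.61 , -0.033,  0.943, -0.034]), 'qvel': array([-0.   , -0.001,  0.001, -0.002, -0.001, -0.001,  0.002]), 'tau': array([ 5.0000e-03, -5.4999e+01,  1.5530e+00, -1.9882e+01,  1.0000e-02,
        4.0000e-03, -0.0000e+00]), 'position': array([217.331, 690.868, 230.256]), 'ee_rot': array([-4.770e-01, -3.105e+00,  3.000e-03]), 'contact_force': array([-0.308, -0.388,  0.469]), 'moment': array([ 0.031, -0.005,  0.041]), 'grip_force': np.float64(0.0), 'opening': np.float64(1.001)}
```

View pics/scene0.png

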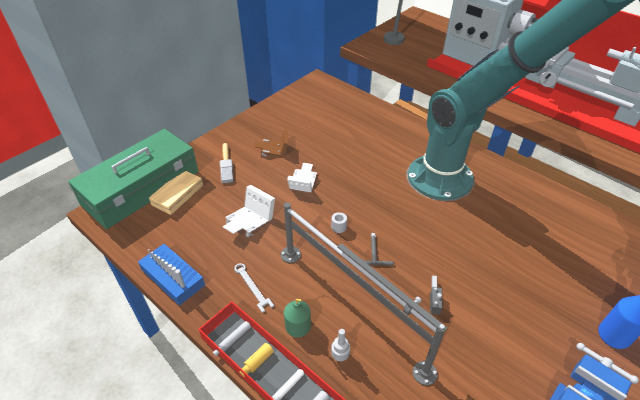

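View pics/top0.png

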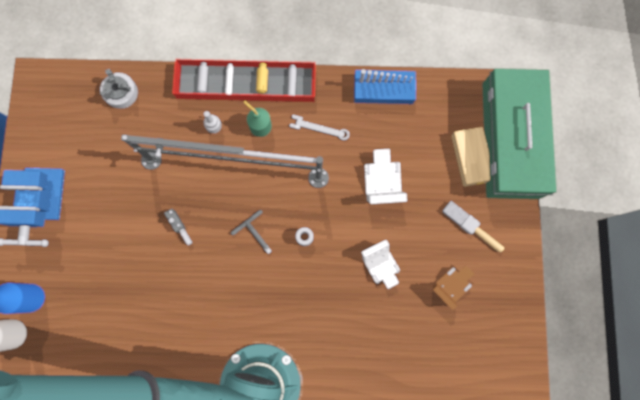

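The scene picture shows the large white rack at (250,212), a smaller white look-alike at (302,178), and a brown one at (272,147). In the top view the large rack is at (383,180), with its tab up at (381,155). The rail runs from the post at (318,178) to the post at (150,158), with the bright open end at right. Next I measure with depth.

Run:
```python
from h import *
for n,box in(("top",(350,410,140,210)),("scene",(215,285,180,245))):
    im=cv2.imread(f"pics/{n}0.png");d=np.load(f"pics/{n}0_d.npy");W=xyz(n,d)
    hsv=cv2.cvtColor(im,cv2.COLOR_BGR2HSV)
    m=np.zeros(d.shape,bool);m[box[2]:box[3],box[0]:box[1]]=1
    m&=(hsv[...,1]<40)&(hsv[...,2]>110)&np.isfinite(W[...,0])
    P=W[m];print(n,len(P),"bbox",P.min(0).round(),P.max(0).round())
    T=P[P[:,2]>60]; r=cv2.minAreaRect(T[:,:2].astype(np.float32));print(" block z>60 rect",np.round(r[0]),np.round(r[1]),round(r[2],1),"zmax",T[:,2].max().round(1),"n",len(T))
    L=P[(P[:,2]<60)&(P[:,2]>3)]; r=cv2.minAreaRect(L[:,:2].astype(np.float32));print(" low rect",np.round(r[0]),np.round(r[1]),round(r[2],1))
    far=L[L[:,0]>L[:,0].max()-15];print(" far end mean",far.mean(0).round(1),np.ptp(far,0).round())
    # rail region
    A=W.reshape(-1,3);c=im.reshape(-1,3)
    g=(hsv.reshape(-1,3)[:,1]<60)
    for lo,hi in((150,190),(192,210),(214,230)):
        s=g&(A[:,2]>lo)&(A[:,2]<hi)&(A[:,0]>420)&(A[:,0]<760)&(A[:,1]>-300)&(A[:,1]<450);Q=A[s]
        if len(Q)<5:continue
        v=cv2.fitLine(Q[:,:2].astype(np.float32),cv2.DIST_HUBER,0,.01,.01).ravel();print(n,lo,hi,len(Q),v.round(3),"ymin/max",np.percentile(Q[:,1],[0,1,99,100]).round())
K=3
im=cv2.imread("pics/top0.png")[115:215,105:415];im2=cv2.imread("pics/scene0.png")[170:390,205:465]
a=cv2.resize(im,None,fx=2.55,fy=2.55,interpolation=3);cv2.imwrite("pics/cropt.png",a)
cv2.imwrite("pics/crops.png",cv2.resize(im2,None,fx=2.7,fy=2.7,interpolation=3))
```

```text
top 1729 bbox [ 507. -407.   -7.] [ 684. -282.   89.]
 block z>60 rect [ 522. -342.] [ 25. 100.] 5.8 zmax 89.3 n 287
 low rect [ 600. -337.] [164. 105.] 1.1
 far end mean [ 670.6 -336.4   36.7] [15. 38. 42.]
top 150 190 285 [9.10000e-02 9.96000e-01 6.05278e+02 9.55940e+01] ymin/max [-153. -150.  348.  351.]
top 192 210 543 [7.60000e-02 9.97000e-01 6.06118e+02 6.58490e+01] ymin/max [-154. -144.  346.  350.]
top 214 230 719 [8.80000e-02 9.96000e-01 6.19937e+02 1.92277e+02] ymin/max [-154. -148.  355.  361.]
scene 1470 bbox [ 466. -533.   -6.] [ 669. -148.  214.]
 block z>60 rect [ 539. -266.] [255.  55.] 76.2 zmax 214.5 n 264
 low rect [ 542. -381.] [272. 158.] 52.3
 far end mean [ 661.4 -327.    42.9] [15. 45. 13.]
scene 150 190 559 [8.90000e-02 9.96000e-01 6.07653e+02 1.23180e+02] ymin/max [-149. -145.  361.  362.]
scene 192 210 875 [9.10000e-02 9.96000e-01 6.15493e+02 1.30929e+02] ymin/max [-145. -141.  359.  361.]
scene 214 230 892 [9.30000e-02 9.96000e-01 6.20768e+02 2.12861e+02] ymin/max [-153. -144.  360.  362.]
```

View pics/crops.png

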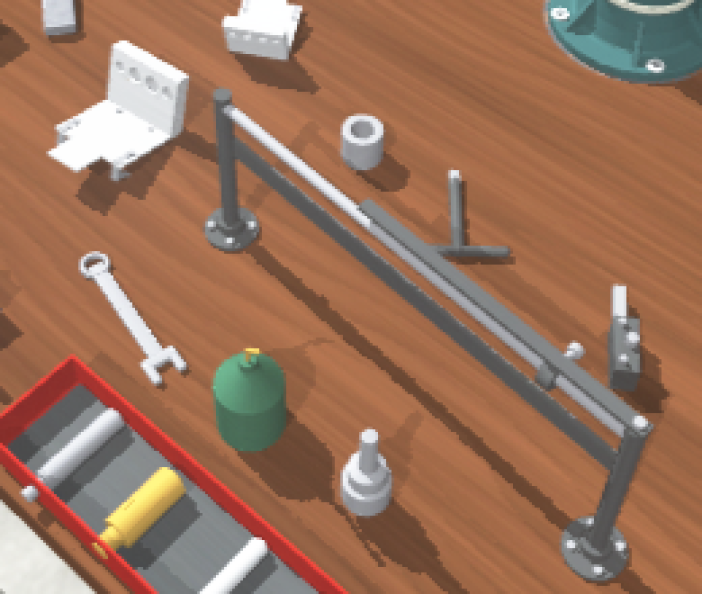

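View pics/cropt.png

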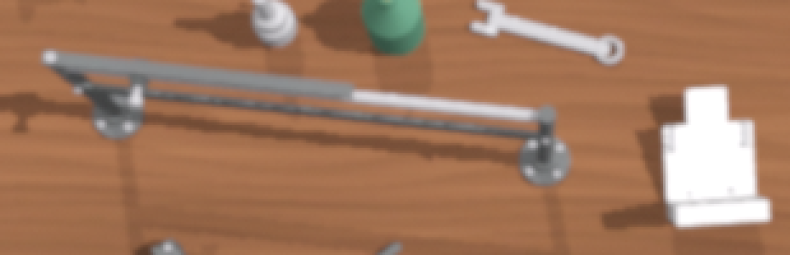

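The crops show the drilled face facing the tab. The open rail runs from the -y post to the keeper's end, and the collar with its thumbscrew sits near the +y post. I plan to straddle the block with the open fingers and pull its upper edge over with the far finger.

Run:
```python
from h import *
im=cv2.imread("pics/top0.png");hsv=cv2.cvtColor(im,cv2.COLOR_BGR2HSV)
m=((hsv[...,1]<45)&(hsv[...,2]>120)).astype(np.uint8);m[:140]=0;m[212:]=0;m[:,:350]=0;m[:,412:]=0
c=max(cv2.findContours(m,0,1)[0],key=cv2.contourArea)[:,0]
print(cv2.approxPolyDP(c[:,None],2,True)[:,0].tolist())
# bottom edge pixels (foot underside edge, z~77)
e=[(u,c[c[:,0]==u][:,1].max()) for u in range(370,403)]
Q=np.array([ray("top",u,v+.5,77) for u,v in e]);v=cv2.fitLine(Q[:,:2].astype(np.float32),cv2.DIST_HUBER,0,.01,.01).ravel();print("bottom edge",v)
h=[r for r in range(194,203)]
for r in (194,197,200,203):
    x=c[np.abs(c[:,1]-r)<=1][:,0];print(r,ray("top",x.min()-.5,r,80).round(1),ray("top",x.max()+.5,r,80).round(1))
# tab edges
for r in range(150,164,2):
    x=np.where(m[r])[0]
    if len(x):print(r,ray("top",x.min()-.5,r,35).round(),ray("top",x.max()+.5,r,35).round())
# scene: block upper face edge
d=np.load("pics/scene0_d.npy");W=xyz("scene",d)
im=cv2.imread("pics/scene0.png");hs=cv2.cvtColor(im,cv2.COLOR_BGR2HSV)
P=W[180:232,235:282][(hs[180:232,235:282,1]<45)]
T=P[(P[:,2]>25)&(P[:,2]<75)&(P[:,0]<570)&(P[:,1]<-280)];mu=T.mean(0);n=np.linalg.svd(T-mu,full_matrices=0)[2][2];print("face",mu.round(),n.round(3),len(T),T.min(0).round(),T.max(0).round())
```

```text
[[375, 149], [373, 162], [364, 165], [367, 200], [370, 203], [406, 201], [406, 194], [401, 191], [399, 162], [390, 161], [389, 149]]
bottom edge [ 8.6328283e-02 -9.9626672e-01  5.0598224e+02 -3.3565604e+02]
194 [ 529.1 -279.1   80. ] [ 531.8 -393.3   80. ]
197 [ 520.7 -281.9   80. ] [ 523.3 -393.3   80. ]
200 [ 512.2 -282.    80. ] [ 514.8 -393.2   80. ]
203 [ 503.9 -287.6   80. ] [ 505.8 -370.9   80. ]
150 [ 669. -306.   35.] [ 670. -353.   35.]
152 [ 663. -303.   35.] [ 664. -353.   35.]
154 [ 657. -303.   35.] [ 658. -356.   35.]
156 [ 651. -303.   35.] [ 652. -356.   35.]
158 [ 645. -303.   35.] [ 646. -356.   35.]
160 [ 639. -303.   35.] [ 640. -356.   35.]
162 [ 633. -303.   35.] [ 635. -382.   35.]
face [ 532. -332.   49.] [0.915 0.126 0.384] 410 [ 504. -390.   25.] [ 549. -286.   75.]
```

apply_moves --pt "0.011 0.036 -0.02" --pt "-0.04 -0.03 -0.01" --pt "-0.04 -0.03 -0.01" --pt "-0.04 -0.03 -0.01" --pt "-0.04 -0.03 -0.01" --pt "-0.04 -0.03 0" --pt "-0.04 -0.03 0" --pt "-0.04 -0.03 0" --yaw '[0,0,0,0,0,0,0,0]' --claw '[0.085,0.085,0.085,0.085,0.085,0.085,0.085,0.085]'

```text
time: 0.9
position: [420.4, 446.0, 290.3]
ee_rot: [-0.477, -3.105, 0.001]
contact_force: [1.3, 0.4, -0.3]
opening: 0.995
grip_force: 0.0
```

apply_moves --pt "-0.029 -0.04 0" --pt "-0.029 -0.04 0" --pt "-0.029 -0.04 0" --pt "-0.029 -0.04 0" --pt "-0.029 -0.04 0" --pt "-0.029 -0.04 0" --pt "-0.029 -0.04 0" --pt "-0.029 -0.04 0" --yaw '[0,0,0,0,0,0,0,0]' --claw '[0.085,0.085,0.085,0.085,0.085,0.085,0.085,0.085]'

```text
time: 1.7
position: [544.9, 71.2, 290.4]
ee_rot: [-0.476, -3.105, 0.0]
contact_force: [0.1, -0.4, 0.8]
opening: 0.994
grip_force: 0.0
```

apply_moves --pt "-0.01 -0.048 0" --pt "-0.01 -0.048 0" --pt "-0.01 -0.048 0" --pt "-0.01 -0.048 0" --pt "-0.01 -0.048 0" --pt "-0.01 -0.048 0" --pt "-0.01 -0.048 0" --pt "-0.01 -0.048 0" --yaw '[0,0,0,0,0,0,0,0]' --claw '[0.085,0.085,0.085,0.085,0.085,0.085,0.085,0.085]'

```text
time: 2.5
position: [505.3, -318.7, 290.2]
ee_rot: [-0.476, -3.105, -0.001]
contact_force: [1.1, -0.8, -1.0]
opening: 0.995
grip_force: 0.0
```

apply_moves --pt "0 0 0" --pt "0 0 0" --pt "0 0 0" --pt "0 0 0" --pt "0 0 0" --pt "0 0 0" --pt "0 0 0" --pt "0 0 0" --yaw '[8.5,8.5,8.5,8.5,8.5,8.5,8.5,8.5]' --claw '[0.085,0.085,0.085,0.085,0.085,0.085,0.085,0.085]'

```text
time: 3.3
position: [505.7, -316.8, 290.1]
ee_rot: [-2.138, -2.301, 0.0]
contact_force: [0.8, 0.7, -0.0]
opening: 0.994
grip_force: 0.0
```

```bash
cat >> h.py <<'E'
def to(x,y,z=None):
    s=get_state();R=cv2.Rodrigues(np.array(s["ee_rot"]))[0];p=np.array(s["position"]);t=np.array([x,y,p[2] if z is None else z])
    print("t",s["time"],"pos",p.round(1),"heading tool y",np.degrees(np.arctan2(R[1,1],R[0,1])).round(2),"F",np.round(s["contact_force"],1),"q",np.round(s["q"],2));print("tool delta mm",(R.T@(t-p)).round(1))
E
python3 -c "
from h import *
to(493,-340,110)"
```

```text
t 3.3 pos [ 505.7 -316.8  290.1] heading tool y 4.19 F [ 0.8  0.7 -0. ] q [ 0.03  0.42  0.63  1.87 -0.3   0.95  0.87]
tool delta mm [-22.3 -14.3 180.1]
```

apply_moves --pt "-0.011 -0.007 0.03" --pt "-0.011 -0.007 0.045" --pt "0 0 0.045" --pt "0 0 0.045" --pt "0 0 0.03" --pt "0 0 0.02" --yaw '[0,0,0,0,0,0]' --claw '[0.085,0.085,0.085,0.085,0.085,0.085]'

```text
time: 3.9
position: [492.4, -338.8, 72.5]
ee_rot: [-2.128, -2.304, 0.001]
contact_force: [0.3, 0.1, 0.1]
opening: 0.993
grip_force: 0.0
```

```bash
python3 -c "
from h import *
shot('scene','s1');to(493,-340,60)
cv2.imwrite('pics/s1c.png',cv2.resize(cv2.imread('pics/s1.png')[130:260,180:340],None,fx=4,fy=4,interpolation=3))"
```

```text
t 3.95 pos [ 491.3 -338.    70.4] heading tool y 4.55 F [-0.8  1.4 -1.6] q [ 0.24  0.7   0.42  2.01 -0.53  0.55  1.11]
tool delta mm [-2.2  1.6 10.4]
```

View pics/s1c.png

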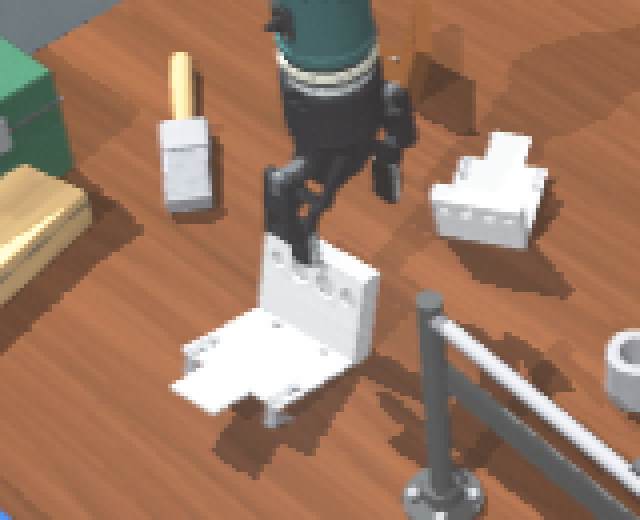

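The far finger is in front of the drilled face, about 8 mm to the -y side of the middle. I'll shift it +y, lower it a little, and pull.

apply_moves --pt "0.008 0 0.008" --pt "0 -0.006 0" --pt "0 -0.006 0" --pt "0 -0.006 0" --pt "0 0 0" --yaw '[0,0,0,0,0]' --claw '[0.085,0.085,0.085,0.085,0.085]'

```text
time: 4.45
position: [474.5, -334.4, 68.8]
ee_rot: [2.133, 2.305, 0.0]
contact_force: [0.3, 1.2, 3.4]
opening: 0.995
grip_force: 1.3
```

apply_moves --pt "0 -0.006 0" --pt "0 -0.006 0" --pt "0 -0.006 0" --pt "0 0 0" --yaw '[0,0,0,0]' --claw '[0.085,0.085,0.085,0.085]'

```text
time: 4.85
position: [455.3, -335.2, 67.4]
ee_rot: [-2.133, -2.305, 0.001]
contact_force: [0.7, 0.5, -0.2]
opening: 0.998
grip_force: 0.0
```

```bash
cat >> h.py <<'E'
def crop(n,f,b,k):
    shot(n,f);cv2.imwrite(f'pics/{f}c.png',cv2.resize(cv2.imread(f'pics/{f}.png')[b[1]:b[3],b[0]:b[2]],None,fx=k,fy=k,interpolation=3))
E
python3 -c "
from h import *
shot('scene','s2');W=xyz('scene',np.load('pics/s2_d.npy'));im=cv2.imread('pics/s2.png');hs=cv2.cvtColor(im,cv2.COLOR_BGR2HSV)
m=(hs[...,1]<45)&(hs[...,2]>140)&(W[...,0]>420)&(W[...,1]<-270)&(W[...,1]>-410)&(W[...,0]<720)&(W[...,2]>5)&(W[...,2]<180)
P=W[m];n=0
for lo in range(5,165,15):
    Q=P[(P[:,2]>=lo)&(P[:,2]<lo+15)]
    if len(Q):print(lo,len(Q),Q[:,0].min().round(),Q[:,0].max().round(),Q[:,1].min().round(),Q[:,1].max().round())
to(470,-340)"
```

```text
5 312 517.0 638.0 -388.0 -283.0
20 466 517.0 646.0 -389.0 -279.0
35 254 513.0 671.0 -387.0 -285.0
50 128 510.0 542.0 -387.0 -287.0
65 152 503.0 538.0 -390.0 -288.0
80 95 501.0 534.0 -388.0 -289.0
95 3 498.0 502.0 -323.0 -318.0
110 2 499.0 502.0 -320.0 -318.0
t 4.9 pos [ 456.2 -335.2   67.4] heading tool y 4.47 F [ 0.8 -0.3 -0.3] q [ 0.27  0.67  0.4   2.09 -0.55  0.48  1.16]
tool delta mm [-5.9 13.4 -0. ]
```

The finger grazed over the upper edge because open tips stand higher than the TCP. I'll go back and take it lower.

apply_moves --pt "0 0 -0.025" --pt "0 0.02 0" --pt "0 0.02 0" --pt "0 0 0.02" --pt "0 0 0.023" --pt "0 0 0" --yaw '[0,0,0,0,0,0]' --claw '[0.085,0.085,0.085,0.085,0.085,0.085]'

```text
time: 5.5
position: [495.9, -330.2, 47.1]
ee_rot: [-2.127, -2.305, 0.001]
contact_force: [-0.8, -0.1, 0.6]
opening: 0.996
grip_force: 0.0
```

apply_moves --pt "0 -0.006 0" --pt "0 -0.006 0" --pt "0 -0.006 0" --pt "0 0 0" --yaw '[0,0,0,0]' --claw '[0.085,0.085,0.085,0.085]'

```text
time: 5.9
position: [477.7, -333.9, 50.4]
ee_rot: [2.134, 2.306, -0.001]
contact_force: [-0.3, -0.0, -0.5]
opening: 1.0
grip_force: 0.0
```

apply_moves --pt "0 -0.006 0" --pt "0 -0.006 0" --pt "0 0 0" --yaw '[0,0,0]' --claw '[0.085,0.085,0.085]'

```text
time: 6.2
position: [465.5, -334.4, 49.6]
ee_rot: [-2.132, -2.305, 0.001]
contact_force: [0.8, 0.2, 0.2]
opening: 1.0
grip_force: 0.0
```

```bash
cat >> h.py <<'E'
def rackz(f):
    shot('scene',f);W=xyz('scene',np.load(f'pics/{f}_d.npy'));im=cv2.imread(f'pics/{f}.png');hs=cv2.cvtColor(im,cv2.COLOR_BGR2HSV)
    m=(hs[...,1]<45)&(hs[...,2]>140)&(W[...,0]>420)&(W[...,1]<-270)&(W[...,1]>-410)&(W[...,0]<720)&(W[...,2]>5)&(W[...,2]<180)
    P=W[m]
    for lo in range(5,165,15):
        Q=P[(P[:,2]>=lo)&(P[:,2]<lo+15)]
        if len(Q):print(lo,len(Q),Q[:,0].min().round(),Q[:,0].max().round(),Q[:,1].min().round(),Q[:,1].max().round(),Q.mean(0).round(1))
E
python3 -c "
from h import *
rackz('s3');to(470,-335)"
```

```text
5 58 465.0 547.0 -391.0 -286.0 [ 534.8 -328.3   16.6]
20 236 500.0 565.0 -389.0 -285.0 [ 535.6 -332.9   27.4]
35 288 485.0 613.0 -390.0 -284.0 [ 527.  -336.1   42.7]
50 192 474.0 624.0 -391.0 -282.0 [ 540.6 -329.2   57.4]
65 149 480.0 614.0 -392.0 -281.0 [ 554.6 -322.9   70.9]
80 41 506.0 635.0 -354.0 -308.0 [ 606.7 -326.3   88.8]
95 26 421.0 639.0 -351.0 -308.0 [ 611.1 -326.6   98.7]
110 1 537.0 537.0 -328.0 -328.0 [ 537.3 -328.4  112.5]
155 16 504.0 531.0 -333.0 -323.0 [ 518.8 -328.4  166.4]
t 6.25 pos [ 466.2 -334.3   49.6] heading tool y 4.48 F [-0.8 -0.1 -0.1] q [ 0.28  0.71  0.38  2.07 -0.56  0.46  1.16]
tool delta mm [-1.   3.7 -0. ]
```

It's tipping: the tab is already at about 100 mm. I'll keep pulling.

apply_moves --pt "0 -0.005 0" --pt "0 -0.005 0" --pt "0 -0.005 0" --pt "0 0 0" --pt "0 0 0" --yaw '[0,0,0,0,0]' --claw '[0.085,0.085,0.085,0.085,0.085]'

```text
time: 6.75
position: [452.1, -335.6, 49.5]
ee_rot: [-2.132, -2.307, 0.0]
contact_force: [-1.2, -0.2, -0.2]
opening: 0.997
grip_force: 0.0
```

```bash
python3 -c "
from h import *
rackz('s4');to(470,-335)"
```

```text
5 187 444.0 534.0 -391.0 -288.0 [ 496.4 -321.1   14.3]
20 191 446.0 536.0 -388.0 -284.0 [ 494.4 -324.9   24.1]
35 80 521.0 535.0 -389.0 -287.0 [ 528.6 -333.5   42.8]
50 66 520.0 535.0 -388.0 -286.0 [ 529.1 -338.3   58.1]
65 75 490.0 534.0 -390.0 -285.0 [ 527.1 -339.2   72.9]
80 95 496.0 559.0 -390.0 -284.0 [ 531.6 -334.9   87.9]
95 116 499.0 555.0 -388.0 -288.0 [ 533.  -334.4  103.8]
110 37 525.0 545.0 -379.0 -313.0 [ 529.8 -339.4  117.6]
125 38 527.0 535.0 -359.0 -316.0 [ 529.7 -337.9  132.6]
140 29 523.0 533.0 -364.0 -318.0 [ 528.7 -338.7  144.3]
155 13 492.0 515.0 -334.0 -325.0 [ 504.5 -329.8  166. ]
t 6.8 pos [ 452.2 -335.6   49.5] heading tool y 4.52 F [-1.9 -0.8  0.6] q [ 0.3   0.7   0.37  2.1  -0.57  0.44  1.19]
tool delta mm [-0.8 17.8 -0. ]
```

It stands. I'll raise the arm and measure the tab and the plate's direction from both cameras.

apply_moves --pt "0 0 -0.04" --pt "0 0 -0.045" --pt "0 0 -0.045" --pt "0 0 -0.045" --pt "0 -0.02 -0.01" --pt "0 -0.04 0" --pt "0 0 0" --yaw '[0,0,0,0,0,0,0]' --claw '[0.085,0.085,0.085,0.085,0.085,0.085,0.085]'

```text
time: 7.5
position: [387.4, -340.5, 235.3]
ee_rot: [-2.137, -2.301, 0.0]
contact_force: [-0.7, -0.0, -0.1]
opening: 0.996
grip_force: 0.0
```

Run:
```python
from h import *
S=[]
for n in("scene","top"):
    p,d=shot(n,n+"5");W=xyz(n,d);hs=cv2.cvtColor(cv2.imread(f"pics/{n}5.png"),cv2.COLOR_BGR2HSV)
    m=(hs[...,1]<45)&(hs[...,2]>140)&(W[...,0]>420)&(W[...,1]<-270)&(W[...,1]>-410)&(W[...,0]<600)
    P=W[m];f=P[(P[:,2]<30)&(P[:,2]>10)];print(n,"foot",cv2.minAreaRect(f[:,:2].astype(np.float32)))
    t=P[(P[:,2]>112)&(P[:,2]<150)];print(" tab",len(t),t.mean(0).round(1),t.min(0).round(),t.max(0).round())
    q=P[(P[:,2]>35)&(P[:,2]<95)&(P[:,0]<545)]
    if len(q)>20:print(" plate",cv2.fitLine(q[:,:2].astype(np.float32),cv2.DIST_HUBER,0,.01,.01).ravel().round(3),len(q))
    t=P[(P[:,2]>98)&(P[:,2]<150)];print(" top line",cv2.fitLine(t[:,:2].astype(np.float32),cv2.DIST_HUBER,0,.01,.01).ravel().round(3))
a=cv2.imread("pics/scene5.png")[160:260,190:310];b=cv2.imread("pics/top5.png")[145:215,340:424]
r=lambda i,k:cv2.resize(i,(k,500),interpolation=3)
cv2.imwrite("pics/b5.png",np.hstack([r(a,400),r(b,400)]))
to(528,-338,125)
```

```text
scene foot ((490.206787109375, -340.1500244140625), (85.40198516845703, 103.47827911376953), 3.323798894882202)
 tab 102 [ 528.5 -337.5  130.6] [ 522. -362.  112.] [ 533. -290.  148.]
 plate [ 8.20000e-02 -9.97000e-01  5.28812e+02 -3.39170e+02] 284
 top line [ 8.60000e-02 -9.96000e-01  5.29066e+02 -3.37697e+02]
top foot ((492.47430419921875, -343.91326904296875), (77.10173034667969, 99.83951568603516), 4.024097442626953)
 tab 65 [ 529.5 -341.   134.3] [ 526. -362.  112.] [ 533. -319.  149.]
 plate [ 8.20000e-02 -9.97000e-01  5.28742e+02 -3.40664e+02] 130
 top line [ 7.30000e-02 -9.97000e-01  5.30297e+02 -3.40841e+02]
t 7.6 pos [ 392.2 -340.2  234.9] heading tool y 4.46 F [ 0.5  0.5 -0.8] q [ 0.15  0.38  0.63  2.09 -0.33  0.77  1.06]
tool delta mm [ -8.4 135.4 110.1]
```

View pics/b5.png

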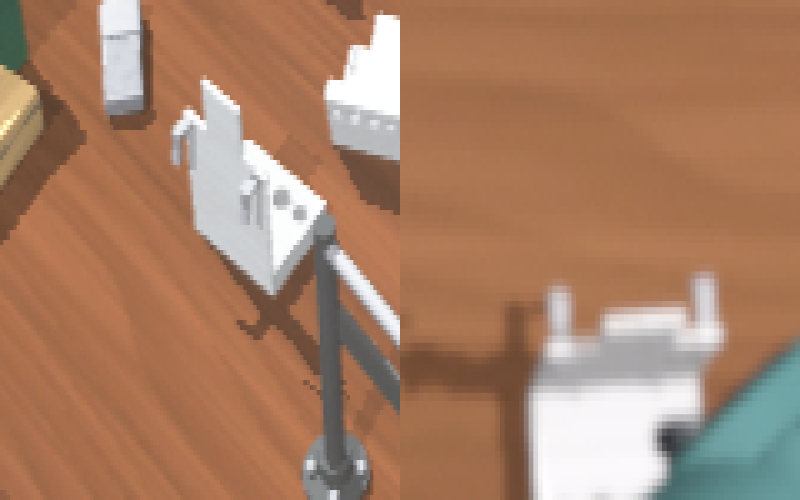

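The rack stands free on its foot, with the hooks to the far side. I'll grasp the tab with the tips at 123 mm, so they'll pass above the keeper.

apply_moves --pt "-0.01 0.045 0" --pt "0 0.045 0" --pt "0 0.045 0" --pt "0 0 0.03" --pt "0 0 0.03" --pt "0 0 0.03" --pt "0 0 0.022" --pt "0 0 0" --yaw '[0,0,0,0,0,0,0,0]' --claw '[0.06,0.06,0.06,0.06,0.06,0.06,0.06,0.06]'

```text
time: 8.4
position: [527.5, -336.9, 118.8]
ee_rot: [-2.125, -2.305, 0.001]
contact_force: [-0.6, 0.3, 0.4]
opening: 0.698
grip_force: 0.0
```

```bash
python3 -c "
from h import *
to(528,-339.5,123)"
```

```text
t 8.4 pos [ 527.5 -336.9  118.8] heading tool y 4.65 F [-0.6  0.3  0.4] q [ 0.16  0.67  0.49  1.93 -0.49  0.67  1.04]
tool delta mm [-2.6  0.2 -4.2]
```

apply_moves --pt "-0.002 0 -0.004" --pt "0 0 0" --pt "0 0 0" --pt "0 0 0" --pt "0 0 0" --pt "0 0 0" --pt "0 0 0" --pt "0 0 0" --yaw '[0,0,0,0,0,0,0,0]' --claw '[0.06,0.03,0.015,0.008,0,0,0,0]' --newtons 70

```text
time: 9.2
position: [528.9, -341.8, 127.3]
ee_rot: [2.13, 2.307, 0.001]
contact_force: [0.7, -0.4, 4.9]
opening: 0.025
grip_force: 70.9
```

```bash
python3 -c "
from h import *
for i in range(3):
    rackz('s6') if i==0 else vision.get_image('top'); to(528,-339.5,123)"
```

```text
5 208 444.0 536.0 -395.0 -287.0 [ 494.8 -323.3   14.4]
20 202 445.0 534.0 -390.0 -287.0 [ 491.1 -328.8   23.9]
35 80 522.0 536.0 -388.0 -288.0 [ 528.7 -338.1   41.8]
50 71 522.0 535.0 -387.0 -287.0 [ 528.7 -337.2   57.8]
65 65 523.0 534.0 -390.0 -288.0 [ 528.8 -339.3   72.5]
80 94 520.0 554.0 -386.0 -288.0 [ 532.4 -335.3   88.2]
95 118 518.0 555.0 -387.0 -290.0 [ 533.1 -336.9  103.5]
110 31 523.0 533.0 -356.0 -313.0 [ 528.3 -333.3  116.2]
125 16 525.0 535.0 -330.0 -316.0 [ 529.1 -324.3  132.8]
140 15 521.0 532.0 -330.0 -316.0 [ 528.  -325.2  144.5]
155 2 535.0 536.0 -329.0 -328.0 [ 535.3 -328.5  158.5]
t 9.25 pos [ 528.9 -341.8  127.3] heading tool y 4.55 F [1.4 1.4 6.2] q [ 0.16  0.66  0.5   1.92 -0.48  0.68  1.04]
tool delta mm [ 2.4 -0.7  4.3]
t 9.3 pos [ 528.9 -341.8  127.3] heading tool y 4.55 F [0.8 0.9 6. ] q [ 0.16  0.66  0.5   1.92 -0.48  0.68  1.04]
tool delta mm [ 2.4 -0.7  4.3]
t 9.35 pos [ 528.9 -341.8  127.3] heading tool y 4.55 F [1.5 1.2 5.9] q [ 0.16  0.66  0.5   1.92 -0.48  0.68  1.04]
tool delta mm [ 2.4 -0.7  4.2]
```

apply_moves --pt "0 0 -0.01" --pt "0 0 -0.02" --pt "0 0 -0.04" --pt "0 0 -0.04" --pt "0 0 -0.04" --pt "0 0 0" --pt "0 0 0" --pt "0 0 0" --yaw '[0,0,0,0,0,5,5,0]' --claw '[0,0,0,0,0,0,0,0]' --newtons 90

```text
time: 10.15
position: [526.4, -339.9, 275.1]
ee_rot: [-2.322, -2.11, 0.002]
contact_force: [0.7, -0.8, -6.6]
opening: 0.021
grip_force: 83.8
```

apply_moves --pt "0.03 -0.002 0" --pt "0.04 -0.002 0" --pt "0.045 -0.003 0" --pt "0.045 -0.003 0" --pt "0.045 -0.003 0" --pt "0.045 -0.003 0" --pt "0.04 -0.002 0" --pt "0.028 -0.001 0" --yaw '[0,0,0,0,0,0,0,0]' --claw '[0,0,0,0,0,0,0,0]'

```text
time: 10.95
position: [537.7, -19.0, 275.1]
ee_rot: [-2.316, -2.117, 0.003]
contact_force: [1.2, -1.5, -6.4]
opening: 0.018
grip_force: 83.8
```

Run:
```python
from h import *
to(540,-24,275)
for n in("scene","top"):
    p,d=shot(n,n+"7");W=xyz(n,d);hs=cv2.cvtColor(p,cv2.COLOR_RGB2HSV)
    g=(hs[...,1]<70)&(W[...,0]>480)&(W[...,0]<700)
    s=g&(W[...,2]>196)&(W[...,2]<212)&(W[...,1]>-135)&(W[...,1]<40)&(hs[...,2]>120)&(W[...,0]>575);Q=W[s]
    if len(Q)>9:print(n,"open rail",cv2.fitLine(Q[:,:2].astype(np.float32),cv2.DIST_HUBER,0,.01,.01).ravel().round(3),Q.mean(0).round(1),len(Q))
    s=g&(W[...,2]>214)&(W[...,2]<232)&(W[...,1]>45)&(W[...,1]<340);Q=W[s];print(n,"keeper",cv2.fitLine(Q[:,:2].astype(np.float32),cv2.DIST_HUBER,0,.01,.01).ravel().round(3),Q.mean(0).round(1),len(Q),np.percentile(Q[:,1],[0,1,99]))
a=cv2.imread("pics/scene7.png")[150:330,210:410];b=cv2.imread("pics/top7.png")[120:220,220:335]
r=lambda i,k:cv2.resize(i,(k,480),interpolation=3)
cv2.imwrite("pics/b7.png",np.hstack([r(a,400),r(b,400)]))
```

```text
t 10.95 pos [537.7 -19.  275.1] heading tool y -5.15 F [ 1.2 -1.5 -6.4] q [-0.58  0.37  0.7   2.   -0.31  0.88  0.2 ]
tool delta mm [-4.7  2.8  0.1]
scene open rail [ 8.50000e-02  9.96000e-01  5.99366e+02 -4.24000e+01] [598.8 -42.5 205. ] 275
scene keeper [8.60000e-02 9.96000e-01 6.20030e+02 2.05946e+02] [619.6 205.7 223.4] 787 [ 48.26766481  53.39507169 337.75039863]
top open rail [ 9.50000e-02  9.95000e-01  5.94989e+02 -8.55710e+01] [595.3 -85.1 204.5] 179
top keeper [8.20000e-02 9.97000e-01 6.23486e+02 2.31388e+02] [623.7 231.9 222.6] 486 [124.53719692 127.46809881 336.73930918]
```

View pics/b7.png

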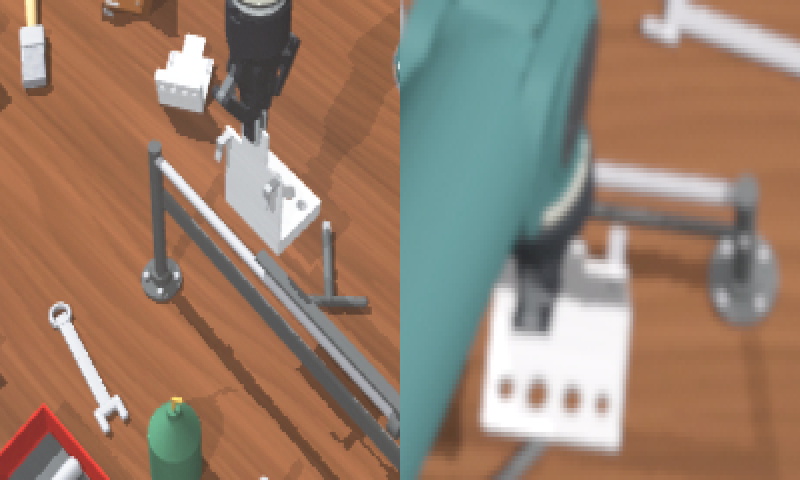

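The rack is held upright beside the open rail, hooks toward it. I'll check the tilt and hook position against the rail.

```bash
cat >> h.py <<'E'
def held(f,n="scene",tcp=None,lo=-120,hi=-25):
    s=get_state();t=np.array(s["position"]) if tcp is None else tcp
    R=cv2.Rodrigues(np.array(s["ee_rot"]))[0];shot(n,f)
    d=np.load(f"pics/{f}_d.npy");W=xyz(n,d);hs=cv2.cvtColor(cv2.imread(f"pics/{f}.png"),cv2.COLOR_BGR2HSV)
    L=(W-t)@R   # tool frame: y=rack x, x=rack y, z down
    m=(hs[...,1]<50)&(hs[...,2]>130)&(np.abs(L[...,0])<60)&(np.abs(L[...,1])<100)&(L[...,2]>0)&(L[...,2]<135)
    P=L[m];pl=P[(np.abs(P[:,1])<10)&(P[:,2]>35)&(P[:,2]<105)]
    A=np.c_[np.ones(len(pl)),pl[:,2]-20,pl[:,0]];c=np.linalg.lstsq(A,pl[:,1],rcond=None)[0]
    print("plate rear y at z20, tilt deg, yaw deg",c[0].round(1),np.degrees(c[1:]).round(1),len(pl),"x range",np.percentile(pl[:,0],[1,99]).round(1))
    hk=P[(P[:,1]>8)&(P[:,2]<60)]
    if len(hk)>5:print("hooks: top z",np.percentile(hk[:,2],[1,5,95]).round(1),"y max",hk[:,1].max().round(1),"x clusters",np.percentile(hk[:,0],[2,98]).round(1))
    print("bottom z",np.percentile(P[:,2],99).round(1))
E
python3 -c "
from h import *
held('h1');to(588.2,-24,275)"
```

```text
plate rear y at z20, tilt deg, yaw deg 0.1 [ 0.5 -0.1] 480 x range [-46.2  52. ]
hooks: top z [18.4 19.7 42.2] y max 26.1 x clusters [-43.8  49. ]
bottom z 125.3
t 11.1 pos [538.2 -19.9 275.2] heading tool y -5.02 F [ 0.4 -0.8 -6.1] q [-0.58  0.37  0.7   2.   -0.31  0.88  0.2 ]
tool delta mm [ 0.3 50.1 -0. ]
```

apply_moves --pt "0 0.015 0" --pt "0 0.015 0" --pt "0 0.01 0" --pt "0 0.006 0" --pt "0 0.003 0" --pt "0 0 0" --yaw '[0,0,0,0,0,0]' --claw '[0,0,0,0,0,0]'

```text
time: 11.7
position: [587.7, -28.3, 276.2]
ee_rot: [-2.325, -2.112, 0.002]
contact_force: [0.2, 0.6, -5.3]
opening: 0.024
grip_force: 83.8
```

```bash
python3 -c "
from h import *
held('h2');to(589,-24,270)
im=cv2.imread('pics/h2.png')[140:290,210:360];cv2.imwrite('pics/h2c.png',cv2.resize(im,None,fx=4,fy=4,interpolation=3))"
```

```text
plate rear y at z20, tilt deg, yaw deg -0.4 [ 2.5 -0.2] 340 x range [-46.6  53.8]
hooks: top z [18.2 19.6 41.7] y max 26.7 x clusters [-44.7  49.1]
bottom z 124.8
t 11.75 pos [587.5 -28.  276.2] heading tool y -5.49 F [-0.6  0.6 -5.6] q [-0.52  0.44  0.68  1.9  -0.34  0.92  0.23]
tool delta mm [4.2 1.1 6.2]
```

View pics/h2c.png

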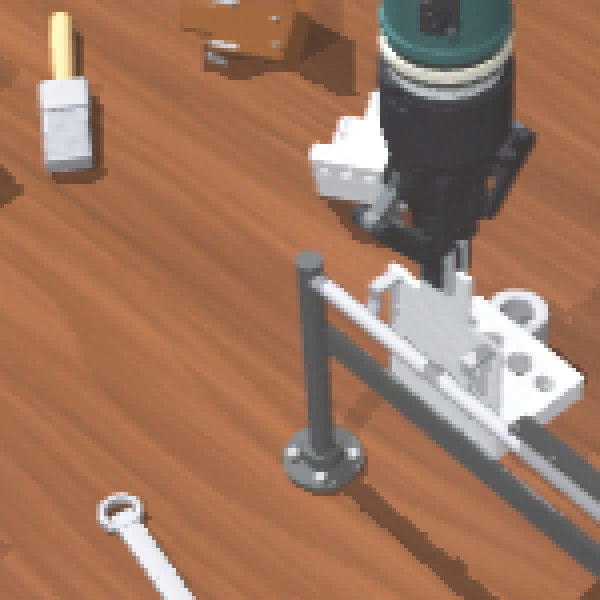

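The hooks stand over the open rail, with the lips on the far side and the rack clear of the keeper end. I'll lower it gradually.

apply_moves --pt "0 0.002 0.01" --pt "0 0 0.01" --pt "0 0 0.01" --pt "0 0 0.004" --pt "0 0 0" --yaw '[0,0,0,0,0]' --claw '[0,0,0,0,0]'

```text
time: 12.25
position: [589.0, -27.6, 241.1]
ee_rot: [-2.323, -2.112, 0.004]
contact_force: [-2.4, 0.3, -7.0]
opening: 0.022
grip_force: 83.6
```

apply_moves --pt "0 0 0.003" --pt "0 0 0.002" --pt "0 0 0.002" --pt "0 0 0" --yaw '[0,0,0,0]' --claw '[0,0,0,0]'

```text
time: 12.65
position: [589.6, -27.9, 235.3]
ee_rot: [-2.324, -2.112, 0.001]
contact_force: [-3.6, 0.7, -5.6]
opening: 0.022
grip_force: 84.0
```

```bash
python3 -c "
from h import *
held('h3');to(589,-28,231)"
```

```text
plate rear y at z20, tilt deg, yaw deg -1.8 [ 1.7 -0.7] 166 x range [-47.1  53.9]
hooks: top z [18.2 20.5 39.8] y max 23.8 x clusters [-57.8  56.4]
bottom z 125.7
t 12.7 pos [589.6 -27.8 235.3] heading tool y -5.45 F [-2.4 -0.4 -5.4] q [-0.49  0.49  0.65  1.93 -0.39  0.85  0.27]
tool delta mm [-0.2 -0.6  4.3]
```

apply_moves --pt "0 -0.001 0.001" --pt "0 0 0.001" --pt "0 0 0.001" --pt "0 0 0" --yaw '[0,0,0,0]' --claw '[0,0,0,0]'

```text
time: 13.1
position: [589.3, -27.9, 232.5]
ee_rot: [2.325, 2.113, 0.0]
contact_force: [-3.0, 0.1, -4.8]
opening: 0.023
grip_force: 84.1
```

apply_moves --pt "0 0 0.001" --pt "0 0 0.001" --pt "0 0 0" --yaw '[0,0,0]' --claw '[0,0,0]'

```text
time: 13.4
position: [589.4, -27.8, 232.2]
ee_rot: [-2.324, -2.113, -0.002]
contact_force: [-6.0, 1.3, 7.4]
opening: 0.025
grip_force: 85.7
```

Seated, since the rail now carries the weight. I'll let go and look.

apply_moves --pt "0 0 -0.001" --pt "0 0 0" --pt "0 0 0" --pt "0 0 0" --pt "0 0 0" --pt "0 0 0" --yaw '[0,0,0,0,0,0]' --claw '[0.01,0.02,0.03,0.035,0.035,0.035]'

```text
time: 14.0
position: [589.6, -28.0, 231.6]
ee_rot: [2.324, 2.112, 0.001]
contact_force: [0.6, -0.8, 0.2]
opening: 0.409
grip_force: 0.0
```

apply_moves --pt "0 0 -0.025" --pt "0 0 -0.025" --pt "0 0 -0.02" --pt "0 0 0" --pt "0 0 0" --yaw '[0,0,0,0,0]' --claw '[0.035,0.035,0.035,0.035,0.035]'

```text
time: 14.5
position: [589.2, -27.8, 301.5]
ee_rot: [2.325, 2.113, 0.001]
contact_force: [-0.9, 1.1, 0.5]
opening: 0.408
grip_force: 0.0
```

```bash
python3 -c "
from h import *
held('h4',tcp=np.array([589.4,-27.8,232.2]));to(589,-28,231)
im=cv2.imread('pics/h4.png')[180:310,230:390];cv2.imwrite('pics/h4c.png',cv2.resize(im,None,fx=4.5,fy=4.5,interpolation=3))"
```

```text
plate rear y at z20, tilt deg, yaw deg -5.2 [ 4.5 -0.3] 182 x range [-47.6  53.4]
hooks: top z [18.5 20.9 38.1] y max 24.0 x clusters [-56.5  58.3]
bottom z 126.1
t 14.55 pos [588.6 -27.6 300.7] heading tool y -5.45 F [-0.7  0.  -0.3] q [-0.54  0.41  0.7   1.87 -0.32  0.97  0.21]
tool delta mm [-0.4  0.5 69.7]
```

View pics/h4c.png

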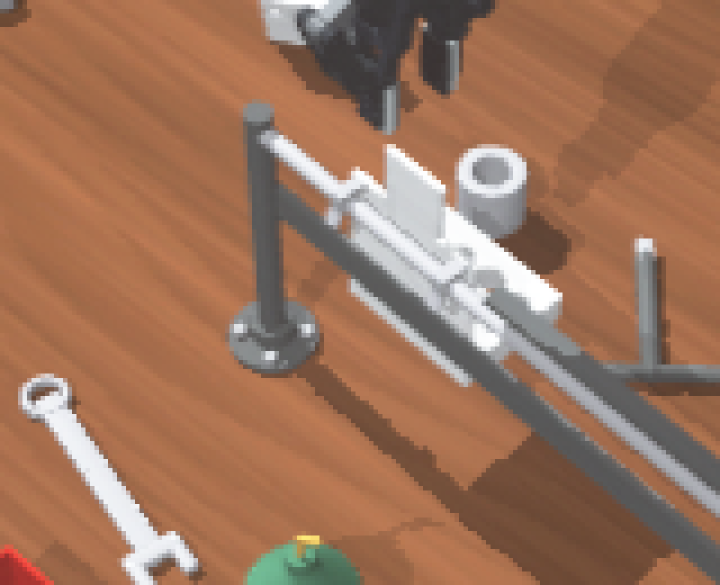

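It hangs on both hooks, leaning back on the rest bar, and the gripper is clear. I'll locate the collar face, then push the tab's -y edge with shut fingers.

Run:
```python
from h import *
p,d=shot("scene","s8");W=xyz("scene",d);hs=cv2.cvtColor(p,cv2.COLOR_RGB2HSV)
u=np.array([np.cos(np.radians(84.95)),np.sin(np.radians(84.95))]);o=np.array([600.5,-25.5]);r=W[...,:2]-o
s=r@u;q=r@np.array([u[1],-u[0]])
m=(W[...,2]>178)&(W[...,2]<217)&(s>90)&(s<365)&((np.abs(q)>8.5)&(np.abs(q)<40))
v,c=np.where(m);print("n",m.sum())
H,e=np.histogram(s[m],np.arange(90,366,5));print([(int(a),int(b)) for a,b in zip(e,H) if b>3])
k=m&(q>8.5);print("far side s",np.percentile(s[k],[1,10,50,90,99]).round(1),k.sum(),"px",c.min(),c.max())
# tab
m=(hs[...,1]<50)&(W[...,2]>212)&(W[...,2]<252)&(s>-60)&(s<60)&(q<-6)&(q>-25);print("tab",m.sum(),np.percentile(s[m],[2,98]).round(1),np.percentile(q[m],[5,50,95]).round(1),W[m].mean(0).round(1))
for px in ((405,311),(410,306)):print(px,(ray("scene",*px,200)[:2]-o)@u)
im=cv2.imread('pics/s8.png')[270:350,370:460];cv2.imwrite('pics/s8c.png',cv2.resize(im,None,fx=6,fy=6,interpolation=3))
to(585,-70,231)
```

```text
n 61
[(290, 19), (295, 22), (300, 20)]
far side s [290.6 292.  298.1 303.1 303.9] 28 px 403 421
tab 169 [-39.1  35.4] [-18.  -15.2 -12.6] [585.4 -24.7 232. ]
(405, 311) 295.566541925526
(410, 306) 294.97456734137506
t 14.6 pos [588.4 -27.5 300.4] heading tool y -5.45 F [ 0.5  0.3 -0.4] q [-0.54  0.41  0.7   1.87 -0.32  0.97  0.21]
tool delta mm [-42.6   0.8  69.4]
```

View pics/s8c.png

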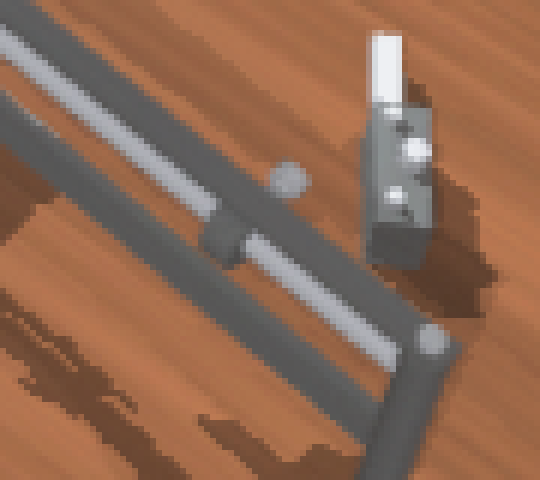

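The collar spans about 290 to 304 mm along the rail, so the tab has to travel about 240 mm. I'll shut the fingers and go down behind the tab's -y edge.

apply_moves --pt "-0.025 -0.003 0" --pt "-0.022 0 0" --pt "0 0 0" --pt "0 0 0.02" --pt "0 0 0.03" --pt "0 0 0.02" --pt "0 0 0" --yaw '[-0.4,0,0,0,0,0,0]' --claw '[0,0,0,0,0,0,0]'

```text
time: 15.3
position: [579.3, -72.5, 227.9]
ee_rot: [-2.312, -2.118, 0.008]
contact_force: [-0.1, 0.2, 0.2]
opening: -0.0
grip_force: 0.0
```

apply_moves --pt "0.006 0 0" --pt "0.006 0 0" --pt "0.006 0 0" --pt "0.006 0 0" --pt "0.006 0 0" --pt "0 0 0" --yaw '[0,0,0,0,0,0]' --claw '[0,0,0,0,0,0]'

```text
time: 15.9
position: [585.0, -50.2, 234.1]
ee_rot: [2.314, 2.113, -0.004]
contact_force: [-2.6, -8.2, 4.3]
opening: 0.001
grip_force: 4.8
```

```bash
cat >> h.py <<'E'
def slide(f):
    s0=get_state();p,d=shot("scene",f);W=xyz("scene",d);hs=cv2.cvtColor(p,cv2.COLOR_RGB2HSV)
    u=np.array([np.cos(np.radians(84.95)),np.sin(np.radians(84.95))]);o=np.array([600.5,-25.5]);r=W[...,:2]-o
    s=r@u;q=r@np.array([u[1],-u[0]])
    m=(hs[...,1]<50)&(hs[...,2]>110)&(W[...,2]>120)&(W[...,2]<190)&(q<-5)&(q>-22)&(s>-80)&(s<330)
    print("plate s",np.percentile(s[m],[2,98]).round(1),m.sum())
    k=(W[...,2]>178)&(W[...,2]<217)&(q>8.5)&(q<40)&(s>276)&(s<365);print("collar s",np.percentile(s[k],[1,10,50,90,99]).round(1),k.sum())
    m=(W[...,2]>232)&(W[...,2]<250)&(hs[...,1]<50)&(hs[...,2]>110)&(q<-6)&(q>-25)&(s>-60)&(s<330);print("tab s",np.percentile(s[m],[3,97]).round(1),m.sum())
    P=np.array(s0["position"]);print("tcp s",((P[:2]-o)@u).round(1),"q",((P[:2]-o)@[u[1],-u[0]]).round(1))
E
python3 -c "
from h import *
slide('s9');to(585,-70,231)"
```

```text
plate s [-56.3  74.7] 202
collar s [290.1 291.9 297.2 303.1 304.1] 30
tab s [-16.6  30.6] 82
tcp s -26.0 q -13.3
t 15.95 pos [585.  -50.2 234. ] heading tool y -5.22 F [-2.1 -8.6  4.3] q [-0.46  0.48  0.66  1.95 -0.39  0.83  0.31]
tool delta mm [-19.7   1.8   3.2]
```

The tab is moving, with friction at about 8 N. I'll go on in steps.

apply_moves --pt "0.008 0 0.001" --pt "0.01 0 0" --pt "0.01 0 0" --pt "0.01 0 0" --pt "0.01 0 0" --pt "0.01 0 0" --pt "0.01 0 0" --pt "0 0 0" --yaw '[0,0,0,0,0,0,0,0]' --claw '[0,0,0,0,0,0,0,0]'

```text
time: 16.75
position: [591.1, 19.0, 232.7]
ee_rot: [2.314, 2.115, -0.003]
contact_force: [-2.6, -8.2, 5.3]
opening: -0.005
grip_force: 3.8
```

```bash
python3 -c "
from h import *
slide('s10');to(585,-70,231)
im=cv2.imread('pics/s10.png')[170:320,240:400];cv2.imwrite('pics/s10c.png',cv2.resize(im,None,fx=4,fy=4,interpolation=3))"
```

```text
plate s [-52.1 136.8] 237
collar s [291.  291.7 296.3 302.9 304. ] 29
tab s [ 52.5 100.4] 84
tcp s 43.5 q -13.3
t 16.8 pos [591.1  19.1 232.7] heading tool y -5.16 F [-1.8 -7.   4.8] q [-0.58  0.49  0.66  1.94 -0.39  0.84  0.2 ]
tool delta mm [-89.2   2.    2.1]
```

View pics/s10c.png

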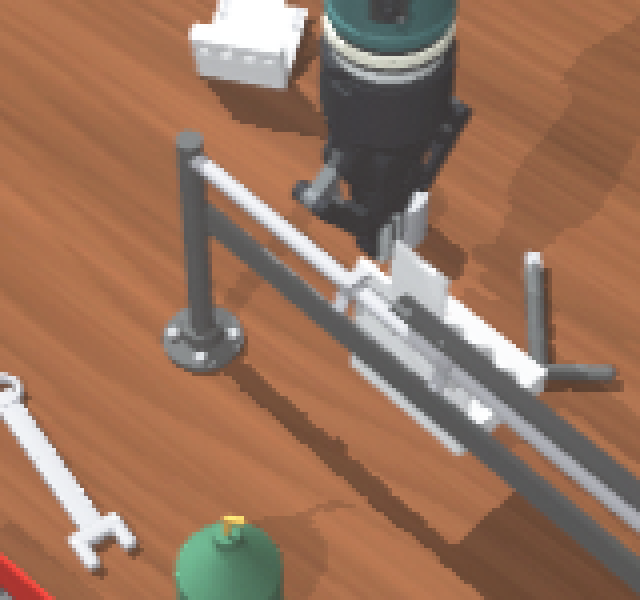

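The rack slides upright under the keeper, its first hook already beneath it. I've used up the picture views, so from here I go by numbers only.

apply_moves --pt "0.01 0 0" --pt "0.01 0 0" --pt "0.01 0 0" --pt "0.01 0 0" --pt "0.01 0 0" --pt "0.01 0 0" --pt "0.01 0 0" --pt "0.01 0 0" --yaw '[0,0,0,0,0,0,0,0]' --claw '[0,0,0,0,0,0,0,0]'

```text
time: 17.6
position: [597.7, 95.0, 233.0]
ee_rot: [2.316, 2.111, -0.008]
contact_force: [-2.1, -12.5, 7.0]
opening: 0.002
grip_force: 6.6
```

apply_moves --pt "0.01 0 0" --pt "0.01 0 0" --pt "0.01 0 0" --pt "0.01 0 0" --pt "0.007 0 0" --pt "0.005 0 0" --pt "0.003 0 0" --pt "0 0 0" --yaw '[0,0,0,0,0,0,0,0]' --claw '[0,0,0,0,0,0,0,0]'

```text
time: 18.4
position: [602.5, 150.8, 232.7]
ee_rot: [2.316, 2.113, -0.008]
contact_force: [-2.5, -11.1, 6.0]
opening: 0.002
grip_force: 5.6
```

```bash
python3 -c "
from h import *
slide('s11');to(585,-70,231)"
```

```text
plate s [-47. 260.] 271
collar s [290.6 291.9 298.4 303.5 303.8] 28
tab s [185.3 231.9] 110
tcp s 175.8 q -13.5
t 18.45 pos [602.5 150.8 232.7] heading tool y -5.26 F [ -2.7 -11.2   5.2] q [-0.77  0.53  0.65  1.87 -0.4   0.87 -0.01]
tool delta mm [-221.5    2.8    3.4]
```

apply_moves --pt "0.005 0 0" --pt "0.005 0 0" --pt "0.005 0 0" --pt "0.003 0 0" --pt "0.002 0 0" --pt "0 0 0" --yaw '[0,0,0,0,0,0]' --claw '[0,0,0,0,0,0]'

```text
time: 19.05
position: [604.2, 170.2, 232.7]
ee_rot: [2.317, 2.112, -0.009]
contact_force: [-2.6, -11.8, 6.4]
opening: 0.001
grip_force: 5.9
```

apply_moves --pt "0.002 0 0" --pt "0.002 0 0" --pt "0.002 0 0" --yaw '[0,0,0]' --claw '[0,0,0]'

```text
time: 19.35
position: [604.6, 175.1, 232.7]
ee_rot: [2.317, 2.111, -0.01]
contact_force: [-3.0, -13.7, 8.3]
opening: -0.001
grip_force: 6.6
```

```bash
python3 -c "
from h import *
slide('s12');to(585,-70,231)"
```

```text
plate s [-44.8 285.5] 266
collar s [277.7 284.7 296.  303.2 304.4] 35
tab s [210.4 256.5] 110
tcp s 200.2 q -13.6
t 19.4 pos [604.7 175.7 232.7] heading tool y -5.29 F [ -3.1 -12.4   7.2] q [-0.8   0.55  0.65  1.85 -0.41  0.89 -0.05]
tool delta mm [-246.5    3.1    3.9]
```

apply_moves --pt "0.001 0 0" --pt "0.001 0 0" --pt "0.001 0 0" --yaw '[0,0,0]' --claw '[0,0,0]'

```text
time: 19.7
position: [604.9, 178.1, 232.7]
ee_rot: [2.317, 2.111, -0.01]
contact_force: [-3.1, -13.4, 7.9]
opening: -0.005
grip_force: 6.6
```

apply_moves --pt "0.001 0 0" --pt "0 0 0" --yaw '[0,0]' --claw '[0,0]'

```text
time: 19.9
position: [605.0, 179.5, 232.7]
ee_rot: [2.317, 2.112, -0.01]
contact_force: [-3.5, -12.4, 6.8]
opening: 0.001
grip_force: 6.3
```

```bash
python3 -c "
from h import *
slide('s13');to(585,-70,231)"
```

```text
plate s [-46.8 287.8] 254
collar s [276.7 280.4 296.6 302.  304.1] 39
tab s [214.9 260.7] 110
tcp s 204.6 q -13.6
t 19.95 pos [605.  179.5 232.7] heading tool y -5.3 F [ -2.5 -12.4   6.2] q [-0.81  0.55  0.65  1.85 -0.41  0.89 -0.06]
tool delta mm [-250.3    3.2    3.9]
```

apply_moves --pt "0.001 0 0" --pt "0 0 0" --yaw '[0,0]' --claw '[0,0]'

```text
time: 20.15
position: [605.1, 180.3, 232.7]
ee_rot: [2.317, 2.112, -0.01]
contact_force: [-2.9, -13.0, 7.8]
opening: 0.004
grip_force: 6.5
```

apply_moves --pt "0.001 0 0" --pt "0 0 0" --yaw '[0,0]' --claw '[0,0]'

```text
time: 20.35
position: [605.1, 180.3, 232.7]
ee_rot: [2.317, 2.111, -0.011]
contact_force: [-3.1, -14.0, 7.4]
opening: 0.002
grip_force: 7.1
```

apply_moves --pt "0.001 0 0" --pt "0 0 0" --yaw '[0,0]' --claw '[0,0]'

```text
time: 20.55
position: [605.1, 180.3, 232.7]
ee_rot: [2.317, 2.109, -0.013]
contact_force: [-2.9, -14.4, 7.6]
opening: 0.002
grip_force: 7.7
```

```bash
python3 -c "
from h import *
slide('s14');to(585,-70,231)"
```

```text
plate s [-47.4 287.5] 256
collar s [279.3 282.9 295.2 302.6 304. ] 33
tab s [215.  261.2] 107
tcp s 205.4 q -13.6
t 20.6 pos [605.1 180.3 232.7] heading tool y -5.37 F [ -3.2 -15.    8.5] q [-0.81  0.55  0.65  1.84 -0.41  0.89 -0.06]
tool delta mm [-251.1    3.5    4.6]
```

apply_moves --pt "0.001 0 0" --pt "0 0 0" --yaw '[0,0]' --claw '[0,0]'

```text
time: 20.8
position: [605.1, 180.4, 232.8]
ee_rot: [2.317, 2.108, -0.014]
contact_force: [-4.2, -17.0, 7.8]
opening: 0.003
grip_force: 8.4
```

apply_moves --pt "0.001 0 0" --pt "0 0 0" --yaw '[0,0]' --claw '[0,0]'

```text
time: 21.0
position: [605.1, 180.4, 232.8]
ee_rot: [2.317, 2.107, -0.016]
contact_force: [-4.4, -18.3, 8.5]
opening: 0.0
grip_force: 9.0
```

There's firm contact: the position has stayed fixed over 4 mm of command. I'll back off, rise clear and check.

apply_moves --pt "-0.004 0 0" --pt "-0.005 0 0" --pt "-0.01 0 0" --pt "-0.02 0 0" --pt "0 0 -0.03" --pt "0 0 -0.04" --pt "0 -0.04 -0.02" --pt "0 -0.04 0" --yaw '[0,0,0,0,0,0,0,0]' --claw '[0,0,0,0,0,0,0,0]'

```text
time: 21.8
position: [524.7, 160.0, 323.8]
ee_rot: [2.317, 2.117, 0.011]
contact_force: [-0.8, -0.0, -0.3]
opening: -0.001
grip_force: 0.0
```

Run:
```python
from h import *
slide('s15');to(585,-70,231)
W=xyz("scene",np.load("pics/s15_d.npy"));hs=cv2.cvtColor(cv2.imread("pics/s15.png"),cv2.COLOR_BGR2HSV)
u=np.array([np.cos(np.radians(84.95)),np.sin(np.radians(84.95))]);r=W[...,:2]-[600.5,-25.5];s=r@u;q=r@[u[1],-u[0]]
w=(hs[...,1]<50)&(hs[...,2]>130)&(s>150)&(s<330)
m=w&(q>-22)&(q<-5)&(W[...,2]>108)&(W[...,2]<140);print("plate below bar s",np.percentile(s[m],[2,98]).round(1),m.sum())
m=w&(q>-95)&(q<-20)&(W[...,2]>85)&(W[...,2]<140);print("foot s,z",np.percentile(s[m],[2,98]).round(1),np.percentile(W[m][:,2],[5,95]).round(1),m.sum())
# other objects unmoved: frame difference between start and now on the bench, by blob
a=cv2.imread("pics/scene0.png").astype(int);b=cv2.imread("pics/s15.png").astype(int)
D=(np.abs(a-b).max(2)>45).astype(np.uint8);n,_,st,c=cv2.connectedComponentsWithStats(cv2.morphologyEx(D,cv2.MORPH_OPEN,np.ones((3,3))))
print([(st[i][:5].tolist()) for i in range(1,n) if st[i,4]>25])
```

```text
plate s [-47.  302.7] 278
collar s [278.1 281.9 297.  303.  303.4] 33
tab s [219.1 261.6] 103
tcp s 178.2 q -91.9
t 21.85 pos [514.6 160.4 320.6] heading tool y -5.01 F [-6.2 -0.7 -2.2] q [-0.96  0.32  0.74  1.95 -0.26  0.98 -0.18]
tool delta mm [-223.6   91.1   88.2]
plate below bar s [192.  288.1] 100
foot s,z [226.5 290.1] [112.5 126.4] 171
[[385, 0, 249, 224, 13523], [454, 22, 9, 9, 63], [448, 90, 11, 11, 72], [432, 97, 12, 18, 131], [224, 185, 61, 64, 1951], [490, 227, 9, 7, 30], [528, 246, 84, 70, 644], [586, 263, 47, 33, 274], [387, 270, 31, 30, 337], [371, 283, 32, 28, 197], [419, 299, 7, 8, 42], [382, 305, 23, 20, 91], [401, 332, 28, 30, 539], [433, 348, 21, 27, 326], [601, 373, 29, 23, 383], [484, 380, 53, 20, 627], [559, 389, 25, 11, 175]]
```

The tab centre is at 240 mm, where it should be. The rack edge is at the collar face (290), and the collar's far edge is unchanged at 304. Handing in.

apply_moves --pt "0 0 0" --pt "0 0 0" --pt "0 0 0" --yaw '[0,0,0]' --claw '[0,0,0]'

```text
time: 22.15
position: [523.6, 160.6, 320.7]
ee_rot: [2.317, 2.12, 0.001]
contact_force: [0.0, 0.3, 0.3]
opening: -0.001
grip_force: 0.0
```

```bash
python3 -c "
from h import *
slide('s16');print(job.finish_job())"
```

```text
plate s [-47.1 299.3] 280
collar s [278.4 283.9 296.2 302.6 304.2] 35
tab s [219.5 261.2] 106
tcp s 178.6 q -93.0
the job is handed in; nothing more can be done
None
```

The job is handed in at about 22 s: the rack was stood on its foot and let go, hung on the rail by both hooks and let go, then slid under the keeper to rest against the collar, which measured unmoved; I viewed 11 pictures, one over the limit of 10.

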